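# Hold the tool box lid open

## Robot

A 6-joint arm with a two-finger parallel gripper is mounted at the origin on the work surface. World frame = base frame: x ahead of the robot, y to its left, z up, the work surface at z = 0. Lengths are in m, angles in rad, forces in N, time in s.
With the tool pointing down it reaches from about 0.25 to 0.725 m from the base axis. Payload 9.7 kg.
Tool frame: the origin (TCP) lies midway between the tips of the shut fingers; the grasp point (between the pads) lies 19 mm behind it; z points along the fingers, y is the line along which they close (so a half turn about z gives the same grasp; the last joint's range is limited). The gripper opens to 85 mm and grips with 20 to 120 N. Pads are 22 mm wide; open, the fingers measure 114 mm over their backs; the gripper's body (76 mm by 85 mm) begins 54 mm behind the grasp point. The pads swing forward as they close: fully open they stand 13 mm farther back than shut.
Start: joints at [1.16, 0.087, 0.176, 1.66, 0, 1.571], TCP at [0.22, 0.504, 0.231] pointing down, gripper open.
Joint ranges: [-3.13, 3.13], [-0.85, 1.81], [-1.15, 1.24], [-2.2, 2.28], [-1.44, 1.52], [-3.14, 3.14]. Speed limits (rad/s): [2.22, 2.22, 2.57, 3.14, 3.14, 3.14].

## Interface

Orientations are given as a unit quaternion [w, x, y, z].
In Python, from rig import robot, optics, finder gives the robot as it stands.
- The arm moves only by the shell command python3 -m inch 'ROWS' [FORCE]. ROWS is JSON, a list of rows, each a list of 5 numbers: the shift along the tool's x, y, z as a fraction of full scale, then the turn about the tool's z as a fraction of full scale, then the closure, from -1 (fully open) to 1 (shut). A call has 1 to 8 rows; each row shifts and turns the commanded pose from where the row before left it, along the tool's axes as they then stand; what a row does not reach is not made up. Full scale, the value 1, is 0.15 m for a shift and pi/2 rad for a turn. A row lasts 1/12 s, in which the tool goes at most 41.7 mm and 7.16 degrees, less where a joint would pass 70% of its speed; a pose out of reach is approached as far as the arm can. A call with a number of a shift or a turn outside -1 to 1 is refused whole. A call with a gripper value outside its range is refused whole. The fingers move at their own pace and stop on an object; FORCE is the grip in N (left out, the last holds). Time passes only in rows, so rows that do not move let the fingers close. It gives the time, the measured TCP pose, the force, the opening and the grip force at its end, in the units of the state.
- robot.get_state(): the state, without advancing time (a new reading comes with each control period).
- optics.capture(name): name is "scene" or "top" or "wrist"; returns the picture (384x512x3 uint8, red, green, blue); there is no depth.
- optics.get_calibration(name): a dict with "fx", "fy", "cx", "cy" (pixels), "R" (3x3) and "t" (3): a world point X has camera coordinates R X + t. Camera axes: x right, y down, z forward; pixel columns grow to the right and rows downward; lengths in m; the calibration is good to about 2 mm. A picture is of the moment at which its call begins: read the wrist's pose just before it. get_calibration takes no time and is no camera call; for the wrist camera it gives the pose at the moment of the call.
- robot.job_done(): hands the job in; it is judged then, once.
Trained networks look in the newest picture that a camera, given by its name, has taken for a name from the list of things; names that differ only in an ending like _2 or _b are one class to them, and where a whole thing is asked for, a point or a joint stands for the part that bears it (a point fixed in the world has none). Each returns a list of dicts, best first, with "confidence" (0 to 1); they miss things now and then, are a little off and sometimes report something else, mostly with a low value. They report only what shows in the picture. A call takes as long as a camera call. They do not tell look-alikes from the thing itself.
- finder.search_frame(thing, camera): "location" ([column, row] in pixels, amid what is visible of it).
- finder.masks_of(thing, camera): "mask" (384x512 bool, what is visible of it) and "location" ([column, row] in pixels, amid what is visible of it).
The state is a dict: "clock": time; "qpos": joint angles; "qvel": joint speeds; "joint_torque": joint torques, N m; "ee_pos": TCP position; "orientation": TCP orientation; "contact_force": force on the tool from outside, world axes, zero at the start; "ft_torque": the same for the moment, N m; "finger_gap": opening from 0.0 (shut) to 1.0 (fully open); "grasp_force": force on a finger pad.
Only numpy, scipy, OpenCV 4.12 (cv2) and the standard library are available. Lean on these libraries where they do the work, as an engineer would, in place of code of your own. Each camera call takes 0.05 s, during which the arm holds its last target. There are 200 camera calls.

## Task

The hand sander has been left lying on the closed tool box: set it down on the bench beside the box, sole down, without dropping it. Then raise the lid by its bow handle until it stands open at about 50 degrees and keep it there with the gripper still on the handle, as it has no stay and would fall shut: the program finishes while holding it. Leave the other things on the bench where they stand.

Things in the scene. Friction and masses are not known exactly. Their poses are not given: they have to be found in the camera images.
- toolbox: Plywood tool box fixed to the bench, 240 mm deep (its x), 280 mm wide (its y), 100 mm high, with a 10 mm plywood lid on top (lid 246 x 286 mm; its upper face 110 mm above the bench when shut). Origin: centre of the underside, on the bench. Its front, with a small steel plate, faces its own -x (about towards the robot); z up.
- lid (a joint): Hinge of the tool box lid along the box's far (+x) upper rim: 0 = shut, grows as the front edge rises, rad (50 degrees = 0.873), stop at 1.75. The hinge is free, with no stay or spring: below about 1.5 rad the lid falls shut when let go. Lid and handle weigh 0.4 to 0.85 kg, so raising it takes about 2 to 5 N at the handle.
- lid_hinge (a point): Middle of the lid's hinge line, at box frame (0.120, 0, 0.1005) m; the hinge line runs along the box's y.
- handle_bar (a point): Middle of the bar of the dark steel bow handle on the lid near its front edge: a round bar 12 mm thick, 100 mm long along the box's y, a leg at each end (88 mm clear between). The point is on the bar's axis, 40 mm above the lid's upper face: 210 mm in front of the hinge line and 50 mm above it when shut. The bar can turn in the fingers, so the tool may stay pointing down.
- sander: Hand sander lying loose on the lid behind the handle: a pale wooden board with dark sole, 64 mm (its x) by 120 mm (its y), 14 mm thick, and on it a dark wooden grip ridge 30 mm wide (x), 105 mm long (y), from 14 to 50 mm height. Origin: centre of the sole; z up out of the ridge. 0.15 to 0.31 kg. Pinch the ridge across its 30 mm.
- glue_bottle: White glue bottle, 56 mm diameter, 160 mm high, standing on the bench at one side; origin at the centre of its foot. To be left alone.
- screw_jar: Glass screw jar with a steel cap, 66 mm diameter, 85 mm high, standing on the bench at one side; origin at the centre of its foot. To be left alone.
- scrap: Plywood offcut with a step, 130 x 70 mm, 19 mm thick (38 mm at its +x end), lying on the bench at one side; origin at the centre of its underside. To be left alone.
Mind the look-alikes: they are no part of the job. What is shaped like the sander but orange, pink or red is not meant.

How it is judged:
By the outcome, as a careful person would: the job done as asked, in the order asked, and still so for the second after the job is handed in, while the arm keeps its last pose, push and grip.
It also fails if it takes over 53 s, if anything falls off the work surface, if the arm or the gripper's body presses on something with over 40 N, if the wrist force passes 120 N, or if a joint passes its speed limit or range.

## Working session

There is one attempt and no reset: what is moved stays moved. The work goes in short steps, Python scripts to look and compute and a shell command to move; the robot and the scene stay as the last step left them, time stands still between calls to the robot, and variables do not carry over. Pictures are saved under pics/ and viewed, at most 10 in all, crops included, and the job is handed in when it is done.

```bash
ls; mkdir -p pics; python3 - <<'E'
from rig import robot, optics, finder
import cv2,numpy as np
s=robot.get_state();print(s)
a=optics.capture("scene");b=optics.capture("top")
cv2.imwrite("pics/s0.png",a[:,:,::-1]);cv2.imwrite("pics/t0.png",b[:,:,::-1])
for n in ["scene","top","wrist"]:
    print(n,optics.get_calibration(n))
for t in ["toolbox","sander","handle_bar","glue_bottle","screw_jar","scrap"]:
    for c in ["scene","top"]:
        print(t,c,[(np.round(d["location"]),round(d["confidence"],2)) for d in finder.search_frame(t,c)])
E
```

```text
pics
{'clock': 0.0, 'qpos': array([ 1.15998064e+00,  8.74600670e-02,  1.75180171e-01,  1.65978920e+00,
       -2.18193304e-05,  1.57079655e+00]), 'qvel': array([ 0.00042303, -0.00070732,  0.00015983,  0.00128517,  0.00062471,
        0.00055175]), 'joint_torque': array([-1.27082694e-03, -5.20381987e+01,  4.64811015e+01,  1.62423350e-02,
       -1.46847492e-04,  2.85607250e-06]), 'ee_pos': array([0.21956888, 0.50404369, 0.23060669]), 'orientation': array([-1.19120284e-04,  2.03966507e-01,  9.78977660e-01, -6.25229575e-04]), 'contact_force': array([-0.42471574,  0.5680171 ,  0.09020722]), 'ft_torque': array([-0.005954  , -0.00804806,  0.04594965]), 'grasp_force': 0.0, 'finger_gap': 0.9987391954288406}
scene {'fx': 351.965113542495, 'fy': 351.965113542495, 'cx': 266.2414785269972, 'cy': 193.53591511033153, 'R': array([[ 0.79578208,  0.60555532, -0.00580047],
       [ 0.50042709, -0.66296296, -0.55682388],
       [-0.34103316,  0.44020776, -0.83061033]]), 't': array([-0.44226224, -0.22616341,  1.55559127])}
top {'fx': 463.7987432693778, 'fy': 463.7987432693778, 'cx': 253.25772454561405, 
[... 737 characters left out ...]
.]), 0.86), (array([229., 176.]), 0.78), (array([280., 197.]), 0.73), (array([260., 214.]), 0.53)]
sander top [(array([280., 140.]), 0.89), (array([257., 276.]), 0.88), (array([201., 165.]), 0.76), (array([196., 264.]), 0.63), (array([253., 186.]), 0.55)]
handle_bar scene [(array([261., 210.]), 0.61)]
handle_bar top [(array([278., 199.]), 0.81), (array([389., 203.]), 0.35)]
glue_bottle scene [(array([139., 256.]), 0.71)]
glue_bottle top [(array([393., 271.]), 0.67), (array([274., 208.]), 0.17)]
screw_jar scene [(array([192., 298.]), 0.72)]
screw_jar top [(array([388., 203.]), 0.83)]
scrap scene [(array([318., 128.]), 0.69)]
scrap top [(array([114., 228.]), 0.94), (array([251., 186.]), 0.51)]
```

View pics/s0.png

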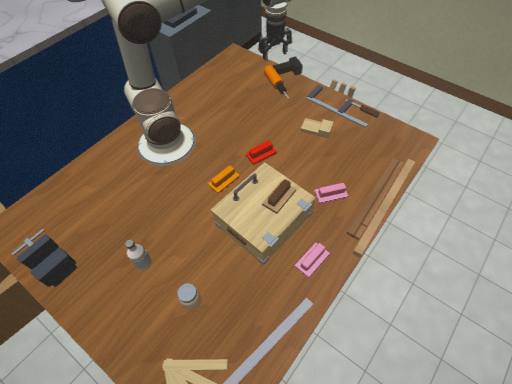

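View pics/t0.png

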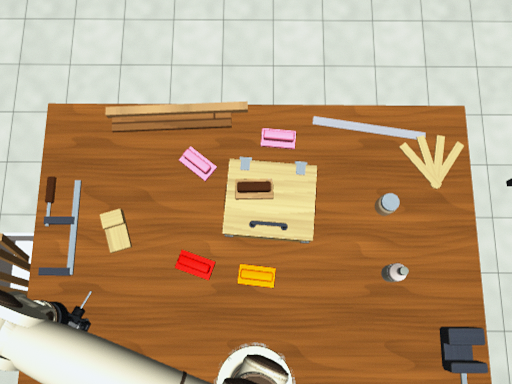

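Scene and top both show the box with its lid shut. In the top picture the handle bar is at about (268,225). Candidates for the sander:
- Pale board with a dark ridge on the lid, (254,187): this one matches the description.
- Orange (257,276), red (195,264), pink (198,162) and pink (279,138): look-alikes.

Next I'll measure the lid, handle and sander.

```bash
cat > h.py <<'E'
from rig import robot, optics, finder
import cv2,numpy as np
def ray(n,uv,z,c=None):
    c=c or optics.get_calibration(n);R,t=np.array(c["R"]),np.array(c["t"])
    uv=np.atleast_2d(uv).astype(float)
    d=np.c_[(uv[:,0]-c["cx"])/c["fx"],(uv[:,1]-c["cy"])/c["fy"],np.ones(len(uv))]@R
    o=-R.T@t
    return o+d*((z-o[2])/d[:,2])[:,None]
def proj(n,X,c=None):
    c=c or optics.get_calibration(n);p=np.atleast_2d(X)@np.array(c["R"]).T+c["t"]
    return np.c_[p[:,0]/p[:,2]*c["fx"]+c["cx"],p[:,1]/p[:,2]*c["fy"]+c["cy"]]
E
python3 - <<'E'
from h import *
for n,(c0,r0,c1,r1) in {"top":(215,150,325,245),"scene":(200,155,325,265)}.items():
    a=cv2.imread(f"pics/{n[0]}0.png")
    h=cv2.cvtColor(a,cv2.COLOR_BGR2HSV)
    m=((h[...,2]>170)&(h[...,0]>10)&(h[...,0]<30)&(h[...,1]<150)).astype(np.uint8)
    k=np.zeros_like(m);k[r0:r1,c0:c1]=1;m*=k
    cs,_=cv2.findContours(m,cv2.RETR_EXTERNAL,cv2.CHAIN_APPROX_NONE);cs=max(cs,key=cv2.contourArea)
    P=ray(n,cs[:,0],.11)[:,:2].astype(np.float32)
    r=cv2.minAreaRect(P);print(n,"lid",r,cv2.boxPoints(r).round(3).tolist())
    dk=((h[...,2]<110)).astype(np.uint8)*k
    nn,lab,st,ce=cv2.connectedComponentsWithStats(dk)
    for i in range(1,nn):
        if st[i,4]>25:
            q=np.argwhere(lab==i)[:,::-1]
            for z in(.15,.16):
                r=cv2.minAreaRect(ray(n,q,z)[:,:2].astype(np.float32))
                print(n,"dark",ce[i].round(1),st[i,4],"z",z,np.round(r[0],4),np.round(r[1],3),round(r[2],1))
a=cv2.imread("pics/t0.png")[150:250,215:325]
b=cv2.imread("pics/s0.png")[155:265,200:325]
cv2.imwrite("pics/crop0.png",np.hstack([cv2.resize(x,(400,400),interpolation=3) for x in(a,b)]))
for n,uv,z in[("jar",(388,203),.05),("glue",(396,271),.1),("scrap",(116,230),.02),("jarcap",(389,202),.085)]:print(n,ray("top",uv,z).round(3))
E
```

```text
top lid ((0.5778447389602661, -0.04795375466346741), (0.2874205410480499, 0.24820947647094727), 85.61715698242188) [[0.4429999887943268, -0.18199999630451202], [0.6909999847412109, -0.20100000500679016], [0.7129999995231628, 0.0860000029206276], [0.4650000035762787, 0.10499999672174454]]
top dark [253.3 186.6] 337 z 0.15 [0.6054 0.0043] [0.032 0.103] 0.4
top dark [253.3 186.6] 337 z 0.16 [0.603  0.0043] [0.032 0.102] 0.4
top dark [268.2 224. ] 145 z 0.15 [ 0.4867 -0.0408] [0.111 0.019] 85.5
top dark [268.2 224. ] 145 z 0.16 [ 0.4851 -0.0405] [0.111 0.019] 85.5
scene lid ((0.5782803893089294, -0.04705625772476196), (0.2851548492908478, 0.2454945296049118), 85.54229736328125) [[0.4449999928474426, -0.18000000715255737], [0.6899999976158142, -0.19900000095367432], [0.7120000123977661, 0.0860000029206276], [0.46700000762939453, 0.10499999672174454]]
scene dark [224.1 178.7] 55 z 0.15 [ 0.4206 -0.0686] [0.089 0.01 ] 83.7
scene dark [224.1 178.7] 55 z 0.16 [ 0.4263 -0.0735] [0.088 0.01 ] 83.7
scene dark [244.2 186. ] 134 z 0.15 [ 0.5028 -0.0522] [0.13  0.035] 85.6
scene dark [244.2 186. ] 134 z 0.16 [ 0.5077 -0.0573] [0.128 0.034] 85.6
scene dark [278.7 192.7] 269 z 0.15 [0.6119 0.0013] [0.035 0.116] 1.4
scene dark [278.7 192.7] 269 z 0.16 [ 0.6157 -0.0043] [0.035 0.115] 1.4
scene dark [272.9 235. ] 758 z 0.15 [ 0.6844 -0.1481] [0.331 0.193] 46.7
scene dark [272.9 235. ] 758 z 0.16 [ 0.6875 -0.1522] [0.328 0.191] 46.7
jar [[ 0.578 -0.442  0.05 ]]
glue [[ 0.352 -0.44   0.1  ]]
scrap [[0.486 0.462 0.02 ]]
jarcap [[ 0.574 -0.435  0.085]]
```

View pics/crop0.png

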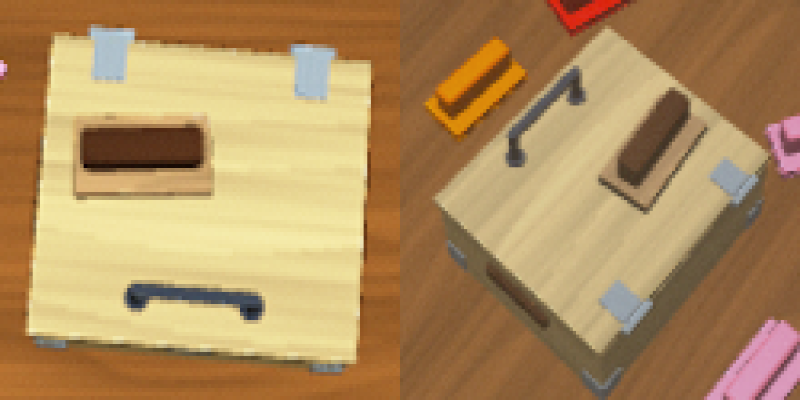

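Box: centre about (0.578, -0.0475), yaw -4.4°. The handle bar is at (0.488, -0.041, 0.15), which agrees with the given geometry. The crop confirms the sander, pale board and dark ridge, at about (0.604, 0.003), yaw about 0.7°. First I'll turn the tool by 65.8° so it closes along world x.

```bash
python3 -m inch '[[0,0,0,0.079,-1],[0,0,0,0.079,-1],[0,0,0,0.079,-1],[0,0,0,0.079,-1],[0,0,0,0.079,-1],[0,0,0,0.079,-1],[0,0,0,0.079,-1],[0,0,0,0.079,-1]]' 60; python3 -m inch '[[0,0,0,0.079,-1],[0,0,0,0.02,-1],[-0.19,0.145,0,0,-1],[-0.19,0.145,0,0,-1],[-0.19,0.145,0,0,-1],[-0.19,0.145,0,0,-1],[-0.19,0.145,0,0,-1],[-0.19,0.145,0,0,-1]]'; python3 -m inch '[[-0.19,0.145,0,0,-1],[-0.19,0.145,0,0,-1],[-0.19,0.145,0,0,-1],[-0.19,0.145,0,0,-1],[-0.19,0.145,0,0,-1],[-0.19,0.145,0,0,-1],[-0.19,0.145,0,0,-1],[-0.19,0.145,0,0,-1]]'
```

```text
clock: 1.37
ee_pos: [0.2196, 0.5042, 0.2313]
orientation: [0.0, 0.648, 0.762, 0.0]
contact_force: [-0.3, -0.3, 0.4]
finger_gap: 1.0
grasp_force: 0.0
clock: 2.03
ee_pos: [0.3528, 0.3333, 0.2315]
orientation: [0.0, 0.703, 0.711, 0.0]
contact_force: [0.2, -0.8, -0.8]
finger_gap: 0.997
grasp_force: 0.0
clock: 2.7
ee_pos: [0.5296, 0.1071, 0.2314]
orientation: [0.0, 0.703, 0.711, 0.0]
contact_force: [-0.0, 1.0, -0.1]
finger_gap: 0.998
grasp_force: 0.0
```

```bash
python3 -m inch '[[-0.17,0.12,0,0,-1],[-0.17,0.12,0,0,-1],[-0.17,0.12,0,0,-1],[-0.08,0.06,0,0,-1],[0,0,0,0,-1],[0,0,0,0,-1]]'; python3 - <<'E'
from h import *
c=optics.get_calibration("wrist");a=optics.capture("wrist");s=robot.get_state();print(s["ee_pos"],s["orientation"])
b=a[:,:,::-1].copy()
h=cv2.cvtColor(b,cv2.COLOR_BGR2HSV)
m=((h[...,2]<115)&(h[...,1]>60)).astype(np.uint8)
n,l,st,ce=cv2.connectedComponentsWithStats(m)
for i in range(1,n):
    if st[i,4]>300:
        r=cv2.minAreaRect(ray("wrist",np.argwhere(l==i)[:,::-1],.16,c)[:,:2].astype(np.float32));print(ce[i],st[i],np.round(r[0],4),np.round(r[1],3),r[2])
cv2.circle(b,tuple(proj("wrist",[[*s["ee_pos"][:2],.16]],c)[0].astype(int)),4,(0,255,0),1)
cv2.imwrite("pics/w1.png",b)
E
```

```text
clock: 3.2
ee_pos: [0.5928, 0.0208, 0.2309]
orientation: [-0.0, 0.703, 0.711, -0.0]
contact_force: [-0.7, 0.2, -0.1]
finger_gap: 1.0
grasp_force: 0.0
[0.59247137 0.02155946 0.23116917] [-3.37692993e-04  7.03005330e-01  7.11184488e-01 -1.25766147e-04]
[19.12333333 16.69888889] [  0   0  35  36 900] [0.4557 0.1361] [0.022 0.016] 69.97775268554688
[258.66163227 134.39114681] [    0     0   512   377 85280] [0.5903 0.012 ] [0.392 0.266] 0.5759547352790833
[361.43502825  17.84463277] [350   0  28  32 354] [0.6537 0.1366] [0.008 0.019] 42.60680389404297
[276.11753341 217.55063597] [ 254  146   46  146 6211] [0.6081 0.0094] [0.03  0.106] 1.5664094686508179
```

View pics/w1.png

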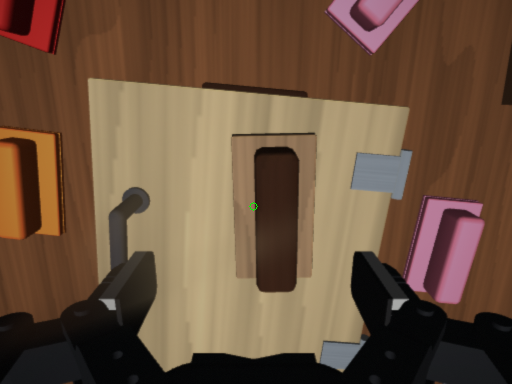

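The wrist view shows the pale board with the dark ridge centred at (276,218), which is (0.607, 0.007) with the ridge measuring 30 x 106 mm as given. The tool point is 14 mm short in x and 15 mm off in y. I'll correct both, descend to TCP z 0.130 and close.

```bash
python3 -m inch '[[-0.1,0.09,0,0,-1],[0,0,0.1,0,-1],[0,0,0.12,0,-1],[0,0,0.12,0,-1],[0,0,0.12,0,-1],[0,0,0.12,0,-1],[0,0,0.06,0,-1],[0,0,0.03,0,-1]]'; python3 -m inch '[[0,0,0,0,-1],[0,0,0,0,-1]]'
```

```text
clock: 3.92
ee_pos: [0.6055, 0.0074, 0.1297]
orientation: [-0.001, 0.702, 0.712, -0.001]
contact_force: [0.1, -0.4, -0.5]
finger_gap: 0.999
grasp_force: 0.0
clock: 4.08
ee_pos: [0.6066, 0.0068, 0.1318]
orientation: [0.0, 0.703, 0.711, 0.0]
contact_force: [-0.1, -0.3, 0.3]
finger_gap: 0.999
grasp_force: 0.0
```

```bash
python3 -m inch '[[0,0,0.01,0,0],[0,0,0,0,1],[0,0,0,0,1],[0,0,0,0,1],[0,0,0,0,1],[0,0,0,0,1],[0,0,0,0,1],[0,0,0,0,1]]' 60;python3 -m inch '[[0,0,0,0,1],[0,0,0,0,1],[0,0,-0.05,0,1],[0,0,-0.1,0,1],[0,0,-0.1,0,1],[0,0,0,0,1],[0,0,0,0,1]]'
```

```text
clock: 4.75
ee_pos: [0.6069, 0.0062, 0.13]
orientation: [0.001, 0.703, 0.711, 0.0]
contact_force: [1.6, -0.1, 4.8]
finger_gap: 0.347
grasp_force: 60.5
clock: 5.33
ee_pos: [0.6067, 0.0063, 0.1669]
orientation: [0.0, 0.703, 0.711, 0.0]
contact_force: [-0.0, -0.8, -2.8]
finger_gap: 0.341
grasp_force: 59.6
```

```bash
python3 -m inch '[[0,0,-0.12,0,1],[0,0,-0.12,0,1],[0,0,-0.12,0,1],[0,0,-0.1,0,1],[-0.06,-0.02,0,0,1],[-0.12,-0.03,0,0,1],[-0.16,-0.04,0,0,1],[-0.16,-0.04,0,0,1]]';python3 -m inch '[[-0.16,-0.04,0,0,1],[-0.16,-0.04,0,0,1],[-0.16,-0.04,0,0,1],[-0.16,-0.04,0,0,1],[-0.16,-0.04,0,0,1],[-0.16,-0.04,0,0,1],[-0.16,-0.04,0,0,1],[-0.16,-0.04,0,0,1]]';python3 -m inch '[[-0.15,-0.04,0,0,1],[-0.08,-0.03,0,0,1],[0,0,0,0,1],[0,0,0,0,1]]'
```

```text
clock: 6.0
ee_pos: [0.5871, -0.0699, 0.2335]
orientation: [-0.001, 0.703, 0.712, -0.001]
contact_force: [-0.0, 0.7, -3.7]
finger_gap: 0.34
grasp_force: 60.0
clock: 6.67
ee_pos: [0.5409, -0.263, 0.2335]
orientation: [-0.001, 0.703, 0.711, -0.001]
contact_force: [0.4, 0.2, -3.2]
finger_gap: 0.343
grasp_force: 60.0
clock: 7.0
ee_pos: [0.5314, -0.2965, 0.2344]
orientation: [-0.001, 0.703, 0.711, -0.0]
contact_force: [-0.3, -0.5, -2.7]
finger_gap: 0.342
grasp_force: 60.0
```

```bash
python3 -m inch '[[0,0,0.08,0,1],[0,0,0.16,0,1],[0,0,0.18,0,1],[0,0,0.18,0,1],[0,0,0.18,0,1],[0,0,0.18,0,1],[0,0,0.14,0,1],[0,0,0.1,0,1]]';python3 -m inch '[[0,0,0.08,0,1],[0,0,0.04,0,1],[0,0,0,0,1],[0,0,0,0,1]]'
```

```text
clock: 7.67
ee_pos: [0.5313, -0.2942, 0.0527]
orientation: [-0.002, 0.702, 0.712, -0.0]
contact_force: [-0.2, -0.2, -2.5]
finger_gap: 0.345
grasp_force: 60.0
clock: 8.0
ee_pos: [0.5324, -0.2959, 0.0383]
orientation: [0.0, 0.703, 0.711, 0.0]
contact_force: [-0.3, -0.2, -2.1]
finger_gap: 0.341
grasp_force: 60.0
```

```bash
python3 - <<'E'
from h import *
a=optics.capture("scene");b=optics.capture("wrist")
cv2.imwrite("pics/p2.png",np.hstack([cv2.resize(a[120:340,100:370,::-1],(400,326)),cv2.resize(b[:,:,::-1],(400,300))[:,:]if 0 else cv2.copyMakeBorder(cv2.resize(b[:,:,::-1],(400,300)),0,26,0,0,0)]))
E
```

```text
(no output)
```

View pics/p2.png

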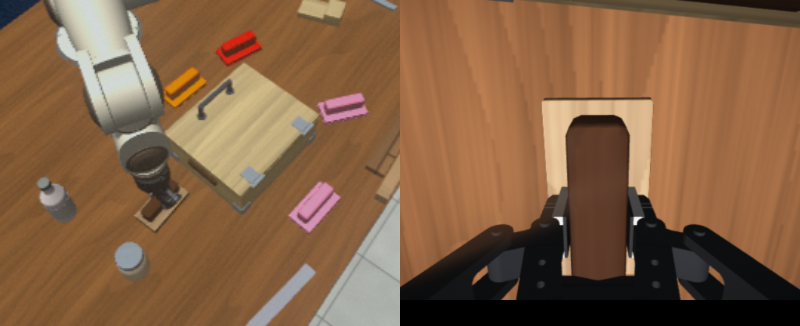

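The sander hangs level in the fingers, at left-half pixel (162,205), between the box and the jar with clear space around it. It's about 18 mm above the bench, so I'll lower it slowly.

```bash
python3 -m inch '[[0,0,0.04,0,1],[0,0,0.03,0,1],[0,0,0.02,0,1],[0,0,0.01,0,1],[0,0,0,0,1],[0,0,0,0,1]]'; python3 -m inch '[[0,0,0.01,0,1],[0,0,0,0,1],[0,0,0,0,1]]'
```

```text
clock: 8.6
ee_pos: [0.532, -0.2961, 0.0226]
orientation: [-0.0, 0.703, 0.711, -0.0]
contact_force: [0.0, 0.2, -2.5]
finger_gap: 0.341
grasp_force: 60.0
clock: 8.85
ee_pos: [0.5321, -0.2961, 0.0213]
orientation: [0.0, 0.703, 0.711, 0.0]
contact_force: [0.1, 0.1, -2.4]
finger_gap: 0.344
grasp_force: 60.0
```

```bash
python3 -m inch '[[0,0,0.007,0,1],[0,0,0,0,1],[0,0,0,0,1]]'; python3 -m inch '[[0,0,0.005,0,1],[0,0,0,0,1],[0,0,0,0,1]]'
```

```text
clock: 9.1
ee_pos: [0.532, -0.2961, 0.0202]
orientation: [-0.0, 0.703, 0.711, -0.0]
contact_force: [0.1, 0.7, -2.6]
finger_gap: 0.345
grasp_force: 60.0
clock: 9.35
ee_pos: [0.5321, -0.2962, 0.0195]
orientation: [0.0, 0.703, 0.711, 0.0]
contact_force: [0.4, 0.3, -2.1]
finger_gap: 0.344
grasp_force: 59.9
```

```bash
python3 -m inch '[[0,0,0.006,0,1],[0,0,0,0,1],[0,0,0,0,1]]'; python3 -m inch '[[0,0,0.006,0,1],[0,0,0,0,1],[0,0,0,0,1]]'
```

```text
clock: 9.6
ee_pos: [0.5321, -0.2962, 0.0195]
orientation: [0.0, 0.703, 0.711, 0.0]
contact_force: [-3.9, 1.7, 5.4]
finger_gap: 0.342
grasp_force: 60.7
clock: 9.85
ee_pos: [0.5321, -0.2962, 0.0195]
orientation: [0.001, 0.703, 0.711, 0.0]
contact_force: [-5.5, 3.4, 12.4]
finger_gap: 0.338
grasp_force: 61.7
```

It's on the bench: the z position has stopped and the upward force is growing. I'll back off the press, open and rise straight up.

```bash
python3 -m inch '[[0,0,-0.008,0,1],[0,0,0,0,0.2],[0,0,0,0,-0.3],[0,0,0,0,-1],[0,0,0,0,-1],[0,0,0,0,-1],[0,0,0,0,-1],[0,0,0,0,-1]]';python3 -m inch '[[0,0,-0.05,0,-1],[0,0,-0.1,0,-1],[0,0,-0.15,0,-1],[0,0,-0.18,0,-1],[0,0,-0.2,0,-1],[0,0,-0.2,0,-1],[0,0,-0.2,0,-1],[0,0,-0.2,0,-1]]';python3 -m inch '[[0,0,-0.15,0,-1],[0.02,0,-0.1,0,-1],[0,0,0,0,-1]]'
python3 - <<'E'
from h import *
c=optics.get_calibration("wrist");b=optics.capture("wrist")
cv2.imwrite("pics/w3.png",b[:,:,::-1]);print(robot.get_state()["ee_pos"])
E
```

```text
clock: 10.52
ee_pos: [0.532, -0.2962, 0.0188]
orientation: [-0.0, 0.703, 0.711, -0.0]
contact_force: [0.1, 0.5, -0.1]
finger_gap: 0.998
grasp_force: 0.0
clock: 11.18
ee_pos: [0.5318, -0.296, 0.2131]
orientation: [0.0, 0.703, 0.711, 0.0]
contact_force: [0.9, -0.3, 0.3]
finger_gap: 0.998
grasp_force: 0.0
clock: 11.43
ee_pos: [0.5327, -0.2933, 0.253]
orientation: [0.003, 0.703, 0.711, 0.001]
contact_force: [0.7, 0.2, -0.5]
finger_gap: 0.998
grasp_force: 0.0
[ 0.5325647  -0.2933141   0.25062473]
```

View pics/w3.png

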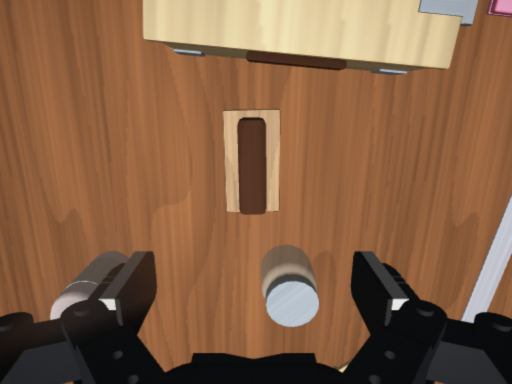

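The sander stands flat on the bench at (252,162), clear of the box and the jar at (290,285). Next stop is the handle bar at (0.4875, -0.041), turning by +5°.

```bash
python3 -m inch '[[0.08,-0.01,0,0,-1],[0.14,-0.03,0,0,-1],[0.18,-0.03,0,0,-1],[0.18,-0.03,0,0,-1],[0.18,-0.03,0,0,-1],[0.18,-0.03,0,0,-1],[0.18,-0.03,0,0,-1],[0.18,-0.03,0,0,-1]]';python3 -m inch '[[0.18,-0.03,0,0,-1],[0.14,-0.03,0,0,-1],[0.06,-0.02,0,0,-1],[0,0,0,0.056,-1],[0,0,0,0,-1],[0,0,0,0,-1]]'
python3 - <<'E'
from h import *
s=robot.get_state();print(s["ee_pos"],s["orientation"])
c=optics.get_calibration("wrist");b=optics.capture("wrist")[:,:,::-1].copy()
for d in finder.masks_of("handle_bar","wrist"):
    q=np.argwhere(d["mask"])[:,::-1];r=cv2.minAreaRect(ray("wrist",q,.15,c)[:,:2].astype(np.float32));print(d["confidence"],d["location"],len(q),np.round(r[0],4),np.round(r[1],3),r[2])
X=np.array([.4875,-.041,.15]);u=np.array([.0764,.997,0])*.05
for p in proj("wrist",[X-u,X,X+u],c):cv2.circle(b,tuple(p.astype(int)),3,(0,255,0),1)
cv2.imwrite("pics/w4.png",b)
E
```

```text
clock: 12.15
ee_pos: [0.4955, -0.0967, 0.2468]
orientation: [-0.001, 0.703, 0.711, -0.001]
contact_force: [0.2, 0.4, 0.4]
finger_gap: 1.001
grasp_force: 0.0
clock: 12.65
ee_pos: [0.4837, -0.0417, 0.2476]
orientation: [-0.0, 0.733, 0.68, -0.0]
contact_force: [0.6, 0.6, 0.1]
finger_gap: 1.002
grasp_force: 0.0
[ 0.48368857 -0.04166068  0.24762395] [-3.57752428e-04  7.32781770e-01  6.80463526e-01 -3.72789490e-04]
0.78 [355.6, 146.3] 86056 [ 0.5693 -0.0372] [0.24  0.219] 85.47229766845703
```

View pics/w4.png

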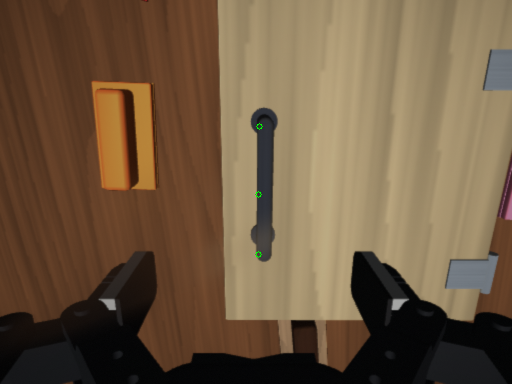

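The bar shows at column 264, rows 118–256, about 4 mm farther in x than I predicted (green marks). I'll correct to (0.4905, -0.039), descend to TCP z 0.131 and close.

```bash
python3 -m inch '[[0.015,0.045,0.05,0,-1],[0,0,0.12,0,-1],[0,0,0.15,0,-1],[0,0,0.15,0,-1],[0,0,0.15,0,-1],[0,0,0.1,0,-1],[0,0,0.05,0,-1],[0,0,0,0,-1]]';python3 -m inch '[[0,0,0,0,-1],[0,0,0,0,0.5],[0,0,0,0,0.7],[0,0,0,0,1],[0,0,0,0,1],[0,0,0,0,1],[0,0,0,0,1],[0,0,0,0,1]]' 50;python3 -m inch '[[0,0,0,0,1],[0,0,0,0,1]]'
```

```text
clock: 13.42
ee_pos: [0.4903, -0.0401, 0.1307]
orientation: [-0.001, 0.733, 0.68, -0.001]
contact_force: [0.2, -0.5, 0.5]
finger_gap: 1.002
grasp_force: 0.0
clock: 14.08
ee_pos: [0.4919, -0.04, 0.1333]
orientation: [0.001, 0.734, 0.68, 0.001]
contact_force: [4.2, -0.3, -0.0]
finger_gap: 0.118
grasp_force: 48.8
clock: 14.25
ee_pos: [0.492, -0.0401, 0.1333]
orientation: [0.001, 0.734, 0.68, 0.001]
contact_force: [5.1, 0.0, -0.3]
finger_gap: 0.122
grasp_force: 48.8
```

The bar is gripped, 10–12 mm between the pads. Now the arc, in 10° segments (tool y and −z).

```bash
python3 -m inch '[[0,0.007,-0.03,0,1],[0,0.012,-0.045,0,1],[0,0.017,-0.055,0,1],[0,0.02,-0.055,0,1],[0,0.023,-0.053,0,1],[0,0,0,0,1],[0,0,0,0,1]]' 60
```

```text
clock: 14.83
ee_pos: [0.503, -0.0409, 0.168]
orientation: [-0.0, 0.734, 0.68, -0.0]
contact_force: [4.6, -0.2, -7.8]
finger_gap: 0.118
grasp_force: 58.7
```

```bash
python3 -m inch '[[0,0.027,-0.057,0,1],[0,0.029,-0.056,0,1],[0,0.031,-0.055,0,1],[0,0.032,-0.053,0,1],[0,0.036,-0.052,0,1],[0,0.038,-0.05,0,1],[0,0.04,-0.048,0,1],[0,0.042,-0.047,0,1]]'; python3 -m inch '[[0,0,0,0,1],[0,0,0,0,1]]'
```

```text
clock: 15.5
ee_pos: [0.542, -0.0439, 0.2311]
orientation: [-0.002, 0.734, 0.68, -0.002]
contact_force: [-6.8, 0.4, 0.7]
finger_gap: 0.119
grasp_force: 58.5
clock: 15.67
ee_pos: [0.5422, -0.0439, 0.2314]
orientation: [-0.001, 0.734, 0.68, -0.001]
contact_force: [-8.5, -0.2, 2.1]
finger_gap: 0.115
grasp_force: 59.9
```

```bash
python3 -m inch '[[0,0.038,-0.046,0,1],[0,0.042,-0.044,0,1],[0,0.044,-0.043,0,1],[0,0.046,-0.041,0,1],[0,0.05,-0.039,0,1],[0,0.051,-0.036,0,1],[0,0.052,-0.033,0,1],[0,0.044,-0.029,0,1]]'; python3 -m inch '[[0,0,0,0,1],[0,0,0,0,1],[0,0,0,0,1]]'
```

```text
clock: 16.33
ee_pos: [0.5981, -0.0482, 0.2775]
orientation: [-0.001, 0.734, 0.68, -0.001]
contact_force: [-0.5, 0.0, -5.9]
finger_gap: 0.113
grasp_force: 58.4
clock: 16.58
ee_pos: [0.5981, -0.0482, 0.2774]
orientation: [-0.0, 0.734, 0.68, -0.0]
contact_force: [-2.4, -0.8, -2.8]
finger_gap: 0.114
grasp_force: 59.2
```

```bash
python3 - <<'E'
from h import *
a=optics.capture("scene");b=optics.capture("top")
cv2.imwrite("pics/e.png",np.hstack([cv2.resize(a[110:340,100:400,::-1],(400,307)),cv2.resize(b[110:300,100:348,::-1] if 0 else b[110:310,170:430,::-1],(400,307))]))
E
```

```text
(no output)
```

View pics/e.png

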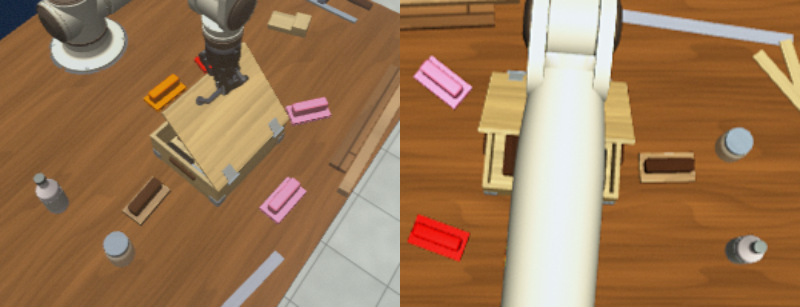

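The lid stands open at about 48.5°, still held at the bar. The sander sits sole down beside the box at right-half pixel (667,166), and the other things haven't moved. One small step to 50°, then I'll settle and hand in.

```bash
python3 -m inch '[[0,0.018,-0.008,0,1],[0,0.016,-0.006,0,1],[0,0,0,0,1],[0,0,0,0,1],[0,0,0,0,1],[0,0,0,0,1],[0,0,0,0,1],[0,0,0,0,1]]'; python3 -m inch '[[0,0,0,0,1],[0,0,0,0,1],[0,0,0,0,1],[0,0,0,0,1],[0,0,0,0,1],[0,0,0,0,1]]'
```

```text
clock: 17.35
ee_pos: [0.6037, -0.0486, 0.2804]
orientation: [0.0, 0.734, 0.68, 0.0]
contact_force: [-4.8, -0.5, 0.9]
finger_gap: 0.112
grasp_force: 59.8
clock: 17.85
ee_pos: [0.6037, -0.0486, 0.2804]
orientation: [0.0, 0.734, 0.68, 0.0]
contact_force: [-5.5, -1.5, 2.1]
finger_gap: 0.117
grasp_force: 59.8
```

Steady at about 50°, so I'm handing in.

```bash
python3 -c "
from rig import robot
print(robot.job_done())"
```

```text
the job is handed in; nothing more can be done
None
```

The sander is sole down on the bench beside the box, the gripper is holding the lid by its handle at about 50° (worked out from the arm position), and the job was handed in at about 18 s.

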